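# Fold the sprung lid of a hardware box and tuck it under its lip

### The job

Shut the open wooden hardware box to keep sawdust off the hinges in it: with the fingertips or the outside of the fingers, fold its sprung lid over until it lies flat, keep it pressed down, and push the dark batten towards the aluminium lip until the lid's front edge is fully home beneath the lip and the lid stays shut by itself, then move clear. Press gently and lift nothing; leave the hinges in the box and the tools on the bench alone, and do not shove the box along the bench.

Things in the scene. Friction and masses are not known exactly. Their poses are not given: they have to be found in the camera images.
- hardware_box: Loose but heavy (about 2.5 kg) pale wooden box, 130 mm (x) by 170 mm (y), 50 mm high with the soft black dust seal on its rim. Origin at the centre of its underside on the bench, z up; its -x side is the front with the aluminium lip, the lid is hinged near its back (+x). Dark steel cheek plates with 28 mm slots stand outside the side walls at the back, to 63 mm high. A deck (top at 49 mm) covers the box behind x = +30 mm.
- pin (a point): Middle of the lid's steel pivot pin (along the box's y), 53 mm above the bench and 56 mm behind the box's centre when lid_slide is 0; axes as the box. The lid is a brown wooden panel 164 mm wide (along the pin) and 6 mm thick, centred on the pin's height when flat, reaching 99 mm from the pin to its free front edge.
- lid (a joint): Lid angle about its pin, rad: 0 = flat on the seal (top face 56 mm above the bench), 1.57 = upright, 1.5 to 1.9 at the start (a little back). It folds over towards the box's -x. Springs raise it: let go anywhere but under the lip, it flies up again. Pressing it flat takes about 2 N at its free edge, 4 N near its middle; at 0 it meets the soft seal, which gives about 2 mm.
- lid_slide (a joint): How far the pin and lid have slid in the slots towards the lip (box's -x), m: 0 = back, 0.020 = fully home, end stop. Stiff: takes about 4 N, stays where left, at any lid angle. Starts at 0 to 0.002. The flat lid's front edge clears the lip by 5 mm at 0; beyond about 0.004 it would land on top of the lip.
- batten (a point): Middle of the rear (pin-side) face of the dark wooden finger batten on the lid's outer face, 70 mm from the pin, 4 mm off that face. The batten is 56 mm long (along the pin), 12 mm wide (70 to 82 mm from the pin), its rear face upright and 8 mm proud, its front bevelled; the face between pin and batten is bare. Frame turns with it: -x to the free edge, z out of the outer face. Once home it all but meets the lip.
- lid_edge (a point): Middle of the lid's free front edge, half-way through its thickness, 99 mm from the pin; frame as for batten.
- lip (a point): Middle of the aluminium lip's inner (rear) edge, on its underside, 59.5 mm above the bench and 48 mm in front of the box's centre; axes as the box. The lip is 160 mm long, 3 mm thick, and overhangs the front rim by 10 mm inwards; the 6 mm lid goes under it with 3.5 mm to spare.
- hinge_a: Steel butt hinge 61 x 63 x 6 mm lying loose in the box's right (-y) half; origin at the centre of its underside.
- hinge_b: Steel butt hinge 61 x 63 x 6 mm lying loose in the box's left (+y) half; origin at the centre of its underside.
- flat_key: Small flat steel key-like piece, 62 x 12 x 6 mm, on the bench; a bystander.
- driver_black: Screwdriver with black handle, 169 mm long, 31 mm high, on the bench; a bystander.
- masking_roll: Roll of masking tape, 96 mm across, 24 mm high, on the bench; a bystander.
- pencil_flat: Red carpenter's pencil, 168 mm long, on the bench; a bystander.

How it is judged:
At the end, for the whole second after the job is handed in: The lid stays down by itself (within 0.08 rad of flat) with its front edge at least 9 mm in beneath the lip and the slide at least 15.5 of its 20 mm forward; the box stands level, at rest, within 20 mm of where it was, with both hinges still lying in it (value of joint lid below 0.08 rad and value of joint lid_slide above 0.0155 m and x of lid_edge in the frame of lip below -0.009 m and z of lid_edge in the frame of lip below 0 m and linear speed of hardware_box below 0.01 m/s and angle between hardware_box's own z axis and vertical below 0.05 rad and distance of hardware_box from where it was at the start of the episode below 0.02 m and horizontal distance between each of hinge_a, hinge_b and hardware_box below 0.075 m and height (world z) of each of hinge_a, hinge_b below 0.03 m); the robot touches nothing.
It fails at once if the box was shoved more than 20 mm along the bench (distance of hardware_box from where it was at the start of the episode above 0.02 m).
It fails at once if the box was lifted or tipped (height (world z) of hardware_box above 0.015 m or angle between hardware_box's own z axis and vertical above 0.15 rad).
It fails at once if the lid or box was pressed or squeezed roughly (over 45 N of finger force) (contact force between the fingers and hardware_box above 45 N).
It fails at once if a hinge in the box was touched or lifted (contact force between any of the arm, the fingers and hinge_a above 1 N or height (world z) of any of hinge_a, hinge_b above 0.04 m or contact force between any of the arm, the fingers and hinge_b above 1 N).
It fails at once if a tool on the bench was moved more than 30 mm or lifted (distance of any of flat_key, driver_black, masking_roll, pencil_flat from where it was at the start of the episode above 0.03 m).
It also fails if it takes over 48 s, if anything falls off the work surface, if the arm or the gripper's body presses on something with over 40 N, if the wrist force passes 120 N, or if a joint passes its speed limit or range.

### The arm

A 6-joint arm with a two-finger parallel gripper is mounted at the origin on a cart in front of the work surface, level with it; the furniture and walls round the work are solid. World frame = base frame: x ahead of the robot, y to its left, z up, the work surface at z = 0. Lengths are in m, angles in rad, forces in N, time in s.
With the tool pointing down it reaches from about 0.3 to 0.775 m from the base axis. Payload 14.6 kg.
Tool frame: the origin (TCP) lies at the centre of the arm's flange, where the gripper is bolted on; the fingertips stand 173 mm ahead of it and the grasp point (between the pads) lies 155 mm ahead of it; z points along the fingers, y is the line along which they close (so a half turn about z gives the same grasp; the last joint's range is limited). The gripper opens to 85 mm and grips with 20 to 120 N. Pads are 22 mm wide; open, the fingers measure 114 mm over their backs; the gripper's body (76 mm by 85 mm) begins 54 mm behind the grasp point. The pads swing forward as they close: fully open they stand 13 mm farther back than shut.
Start: joints at [-1.245, 0.3, 1.521, -0, 1.321, -0.067], TCP at [0.211, -0.508, 0.405] pointing down, gripper open.
Joint ranges: [-3.03, 3.03], [-0.79, 2.21], [0.23, 2.52], [-1.04, 4.18], [0, 3.07], [-2.55, 2.55]. Speed limits (rad/s): [2.22, 2.22, 2.57, 3.14, 3.14, 3.14].

### API

Orientations are given as a unit quaternion [x, y, z, w].
In Python, from rig import r, read_camera, ticket gives the robot as it stands.
- The arm moves only by the shell command python3 -m handwheel 'ROWS' [FORCE]. ROWS is JSON, one flat list of numbers, 7 for each row, row after row: the shift along the tool's x, y, z normalised to -1 to 1, where 1 is 0.5 m, then the turn, a rotation vector about the tool's x, y, z normalised to -1 to 1, where 1 is 4 degrees, then the closure, from -1 (fully open) to 1 (shut). A call has 1 to 10 rows; each row shifts and turns the commanded pose from where the row before left it, along the tool's axes as they then stand; what a row does not reach is not made up. A row lasts 1/10 s, in which the tool goes at most 50 mm and 8.59 degrees, less where a joint would pass 70% of its speed; a pose out of reach is approached as far as the arm can. A call with a number of a shift or a turn outside -1 to 1 is refused whole. A call with a gripper value outside its range is refused whole. The fingers move at their own pace and stop on an object; FORCE is the grip in N (left out, the last holds). Time passes only in rows, so rows that do not move let the fingers close. It gives the time, the measured TCP pose, the force, the opening and the grip force at its end, in the units of the state.
- r.sense(): the state, without advancing time (a new reading comes with each control period).
- read_camera(name): name is "side" or "top" or "wrist"; returns a dict with "pixels" (480x640x3 uint8, blue, green, red), "fovy" (degrees; the focal length in pixels is half the picture's height over the tangent of half this angle, whatever the lens; pixels are square), "cx", "cy" (the principal point, pixels), "extrinsics" (4x4, takes a point from world to camera coordinates). Camera axes: x right, y down, z forward; pixel columns grow to the right and rows downward; lengths in m; the calibration is good to about 2 mm. A picture is of the moment at which its call begins. There is no depth.
- ticket.sign_off(): hands the job in; it is judged then, once.
The state is a dict: "t": time; "joint_pos": joint angles; "qd": joint speeds; "effort": joint torques, N m; "position": TCP position; "eef_rot": TCP orientation; "force": force on the tool from outside, world axes, zero at the start; "wrist_torque": the same for the moment, N m; "finger_gap": opening from 0.0 (shut) to 1.0 (fully open); "gripper_force": force on a finger pad.
Only numpy, scipy, OpenCV 4.12 (cv2) and the standard library are available. Lean on these libraries where they do the work, as an engineer would, in place of code of your own. Each camera call takes 0.05 s, during which the arm holds its last target. There are 200 camera calls.

## Working session

There is one attempt and no reset: what is moved stays moved. The work goes in short steps, Python scripts to look and compute and a shell command to move; the robot and the scene stay as the last step left them, time stands still between calls to the robot, and variables do not carry over. Pictures are saved under pics/ and viewed, at most 10 in all, crops included, and the job is handed in when it is done.

```bash
mkdir -p pics; ls; python3 - <<'E'
from rig import r, read_camera
import cv2
for n in ("top","side"):
    c=read_camera(n); cv2.imwrite(f"pics/{n}0.png",c["pixels"]); print(n,c["fovy"],c["cx"],c["cy"],c["extrinsics"].__repr__())
s=r.sense(); print(s)
E
```

```text
pics
top 55.943856028605666 317.7325549702455 235.82882801062237 array([[ 0.01143213, -0.99992059,  0.00530274, -0.02586654],
       [-0.99249152, -0.01199271, -0.12172412,  0.54549332],
       [ 0.12177805, -0.00387136, -0.99254981,  0.96403744],
       [ 0.        ,  0.        ,  0.        ,  1.        ]])
side 49.04687079198401 322.9937776921192 242.30264145648903 array([[-0.95029377, -0.31109559, -0.0127    ,  0.50050118],
       [-0.19883265,  0.63774614, -0.74414074,  0.1758292 ],
       [ 0.23959828, -0.70462713, -0.66790215,  1.05923131],
       [ 0.        ,  0.        ,  0.        ,  1.        ]])
{'t': 0.1, 'joint_pos': array([-1.24458239e+00,  3.00432129e-01,  1.52151249e+00, -1.16685110e-05,
        1.32070638e+00, -6.66019138e-02]), 'qd': array([-0.00019655, -0.00136585, -0.00260682, -0.00053062,  0.00080581,
        0.00049787]), 'effort': array([ 1.92450745e-03, -5.44371486e+01, -3.62369621e+01, -2.73683310e-05,
        3.03973866e-03,  1.57508106e-05]), 'position': array([ 0.21052274, -0.50808719,  0.40417161]), 'eef_rot': array([ 9.80773469e-01,  1.95148975e-01, -7.41015877e-05, -5.23989864e-04]), 'force': array([-0.25538428, -0.58174188,  0.31614038]), 'wrist_torque': array([ 0.01344929, -0.00661066, -0.01584689]), 'gripper_force': 0.0, 'finger_gap': 0.9984356015297264}
```

View pics/top0.png

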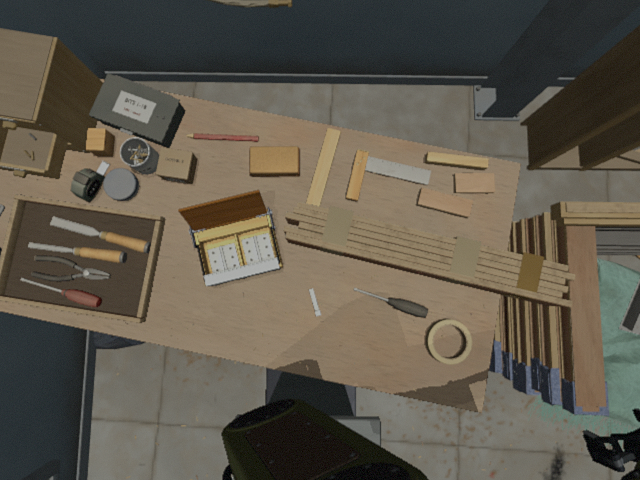

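View pics/side0.png

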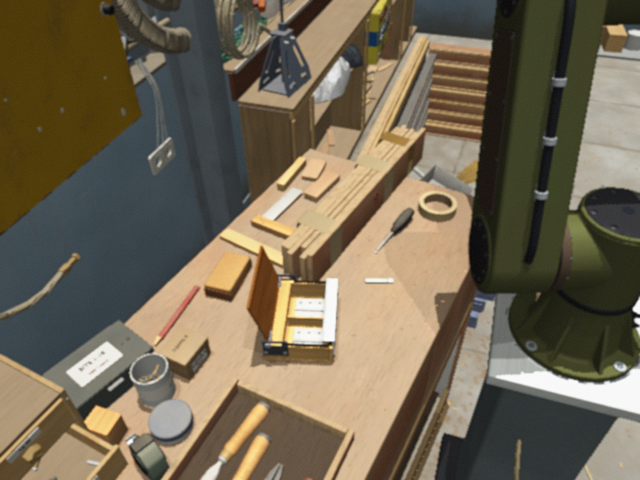

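The top view shows the box around (235,245), with the lip along (205,280)-(283,268) at the near side and the lid standing at the far side, (180,208)-(265,193). The tools lie to its right.

```bash
cat > h.py <<'E'
import numpy as np, cv2
from rig import r, read_camera
def K(c):
    f=c["pixels"].shape[0]/2/np.tan(np.radians(c["fovy"])/2); return f
def cast(c,uv,z):
    E=np.array(c["extrinsics"]);R=E[:3,:3];o=-R.T@E[:3,3];f=K(c)
    d=R.T@np.array([(uv[0]-c["cx"])/f,(uv[1]-c["cy"])/f,1]); return o+d*(z-o[2])/d[2]
def proj(c,p):
    E=np.array(c["extrinsics"]);q=E[:3,:3]@np.array(p)+E[:3,3];f=K(c)
    return np.array([c["cx"]+f*q[0]/q[2],c["cy"]+f*q[1]/q[2]])
E
python3 - <<'E'
from h import *
out=[]
for n,(x0,y0,x1,y1) in (("top",(170,180,300,300)),("side",(235,235,355,370))):
    c=read_camera(n);im=c["pixels"]
    cr=im[y0:y1,x0:x1]; hsv=cv2.cvtColor(cr,cv2.COLOR_BGR2HSV)
    m=((hsv[...,1]<40)&(hsv[...,2]>150)).astype(np.uint8)
    k,cnt,st,ce=cv2.connectedComponentsWithStats(m)
    for i in range(1,k):
        if st[i,4]<40: continue
        ys,xs=np.nonzero(cnt==i)
        b=cv2.boxPoints(cv2.minAreaRect(np.c_[xs+x0,ys+y0].astype(np.float32)))
        P=np.array([cast(c,p,0.0625) for p in b])
        print(n,st[i,4],b.round(1).tolist(),P[:,:2].round(4).tolist(),"sides",np.linalg.norm(P[0]-P[1]).round(4),np.linalg.norm(P[1]-P[2]).round(4))
    out.append(cv2.resize(cr,(400,int(400*cr.shape[0]/cr.shape[1])),interpolation=cv2.INTER_CUBIC)[:369])
h=max(o.shape[0] for o in out)
cv2.imwrite("pics/crop.png",np.hstack([cv2.copyMakeBorder(o,0,h-o.shape[0],0,0,0) for o in out]))
E
```

```text
top 2009 [[196.60000610351562, 250.39999389648438], [270.0, 232.0], [278.79998779296875, 267.1000061035156], [205.39999389648438, 285.3999938964844]] [[0.5079, 0.2384], [0.5492, 0.0831], [0.4744, 0.0626], [0.4339, 0.2167]] sides 0.1608 0.0776
side 1768 [[292.79998779296875, 342.8999938964844], [295.70001220703125, 276.20001220703125], [337.79998779296875, 278.1000061035156], [334.8999938964844, 344.79998779296875]] [[0.5042, 0.2443], [0.5586, 0.082], [0.4736, 0.0609], [0.4293, 0.2249]] sides 0.1711 0.0876
```

View pics/crop.png

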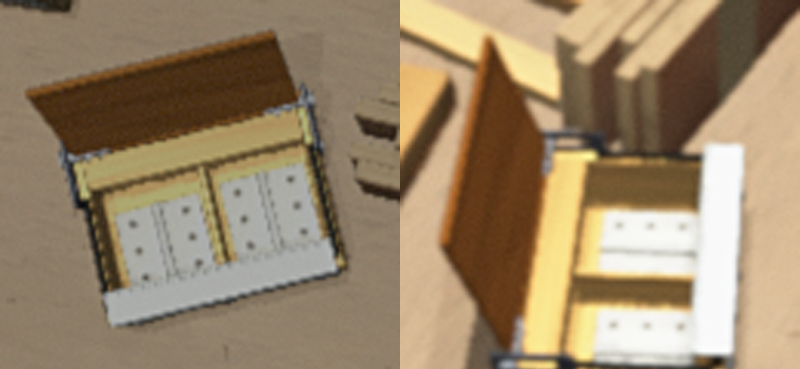

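Left half (top view): the lip's inner edge runs from (205,275) to (278.5,258), and the lid's free edge from (179,210) to (259,191). Right half (side view): the lip's inner edge runs from (326,279) to (323.5,341.5), and the lid's free edge from (261,246) to (248,308).

```bash
python3 - <<'E'
from h import *
T=read_camera("top");S=read_camera("side")
def tri(a,b):
    Ps=[np.array([[K(c),0,c["cx"]],[0,K(c),c["cy"]],[0,0,1]])@np.array(c["extrinsics"])[:3] for c in (T,S)]
    X=cv2.triangulatePoints(Ps[0],Ps[1],np.array(a,float),np.array(b,float)).ravel();return X[:3]/X[3]
# left = +y end
pts={"lip_in_L":((204.8,275),(323.5,341.5)),"lip_in_R":((278.5,258),(325.9,279.1)),"lip_out_L":((205.5,285.5),(334.9,341.5)),"lip_out_R":((279.5,267.7),(337.6,279.1)),
"lid_L":((179.1,209.9),(247.9,307.9)),"lid_R":((258.7,190.7),(261.1,246.1))}
P={k:tri(*v) for k,v in pts.items()}
for k,v in P.items(): print(k,v.round(4), "top@.0625",cast(T,pts[k][0],.0625)[:2].round(4),"side",cast(S,pts[k][1],.0625)[:2].round(4))
for a,b in (("lip_in_L","lip_in_R"),("lip_out_L","lip_out_R"),("lid_L","lid_R")):
    d=P[b]-P[a];print(a,np.linalg.norm(d),np.degrees(np.arctan2(d[0],-d[1])))
i=(P["lip_in_L"]+P["lip_in_R"])/2
d=(P["lip_in_R"]-P["lip_in_L"]);yaw=np.arctan2(d[0],-d[1]);bx=np.array([np.cos(yaw),np.sin(yaw),0])
box=i+.048*bx;print("yaw",yaw,"box",box,"pin",box+.056*bx,"lid rel pin", ((P["lid_L"]+P["lid_R"])/2-box-.056*bx)@bx)
E
```

```text
lip_in_L [0.4543 0.2199 0.0563] top@.0625 [0.4558 0.2188] side [0.4515 0.2241]
lip_in_R [0.4965 0.0647 0.0559] top@.0625 [0.4936 0.0636] side [0.4963 0.0711]
lip_out_L [0.4327 0.2166 0.0606] top@.0625 [0.4337 0.2164] side [0.4315 0.2178]
lip_out_R [0.4736 0.0614 0.0599] top@.0625 [0.473 0.061] side [0.4732 0.0639]
lid_L [0.5801 0.2545 0.1449] top@.0625 [0.5948 0.2799] side [0.618  0.1914]
lid_R [0.621  0.099  0.1451] top@.0625 [0.6392 0.1097] side [0.6643 0.0175]
lip_in_L 0.16074827565960678 15.219885308521572
lip_out_L 0.16051225122221072 14.771987482014632
lid_L 0.16076480215773356 14.759232746850474
yaw 0.2656371104096144 box [0.52171057 0.15489657 0.05609355] pin [0.57574639 0.16959791 0.05609355] lid rel pin 0.025804124450576987
```

```bash
python3 -m handwheel '[0,0,0,0,0,0.96,1, 0,0,0,0,0,0.96,1, 0.06,-0.055,0,0,0,0,1, 0.06,-0.055,0,0,0,0,1, 0.06,-0.055,0,0,0,0,1, 0.06,-0.055,0,0,0,0,1, 0.06,-0.055,0,0,0,0,1, 0.06,-0.055,0,0,0,0,1, 0.06,-0.055,0,0,0,0,1, 0.06,-0.055,0,0,0,0,1]' 40
python3 -m handwheel '[0.06,-0.055,0,0,0,0,1, 0.06,-0.055,0,0,0,0,1, 0.06,-0.055,0,0,0,0,1, 0.06,-0.055,0,0,0,0,1, 0.06,-0.055,0,0,0,0,1, 0.06,-0.055,0,0,0,0,1, 0.06,-0.055,0,0,0,0,1, 0.06,-0.055,0,0,0,0,1, 0.06,-0.055,0,0,0,0,1, 0,0,0,0,0,0,1]'
cat >> h.py <<'E'
from scipy.spatial.transform import Rotation as Ro
YAW=np.radians(14.8);BX=np.array([np.cos(YAW),np.sin(YAW),0]);BY=np.array([-np.sin(YAW),np.cos(YAW),0])
BOX=np.array([.519,.155,0])
def rep():
    s=r.sense();R=Ro.from_quat(s["eef_rot"]).as_matrix()
    tip=s["position"]+R[:,2]*.173; d=tip-BOX
    print("t",round(s["t"],2),"tip rel box mm",(1000*np.array([d@BX,d@BY,tip[2]])).round(1),"toolx yaw",np.degrees(np.arctan2(R[1,0],R[0,0])).round(2),"tz",R[:,2].round(3),"F box",np.round([s["force"]@BX,s["force"]@BY,s["force"][2]],2),"gap",s["finger_gap"],"q",s["joint_pos"].round(2))
E
python3 -c "
from h import *
rep()"
```

```text
t: 1.3
position: [0.3868, -0.2325, 0.4048]
eef_rot: [0.992, 0.129, 0.0, 0.0]
force: [-0.0, -0.3, 0.3]
finger_gap: -0.001
gripper_force: 0.0
t: 2.3
position: [0.5852, 0.0778, 0.4039]
eef_rot: [0.991, 0.131, -0.0, -0.0]
force: [-1.0, -0.2, 0.2]
finger_gap: 0.002
gripper_force: 0.0
t 2.3 tip rel box mm [ 44.2 -91.5 230.9] toolx yaw 15.03 tz [-0.001  0.001 -1.   ] F box [-1.    0.08  0.17] gap 0.002453603808928305 q [0.07 0.39 1.4  0.   1.35 1.38]
```

```bash
python3 -m handwheel '[0.037,-0.046,0,0,0,0,1, 0.037,-0.046,0,0,0,0,1, 0.037,-0.046,0,0,0,0,1, 0.037,-0.046,0,0,0,0,1, 0,0,0.06,0,0,0,1, 0,0,0.06,0,0,0,1, 0,0,0.06,0,0,0,1, 0,0,0.06,0,0,0,1, 0,0,0,0,0,0,1]'
python3 - <<'E'
from h import *
rep()
S=read_camera("side");cv2.imwrite("pics/s1.png",cv2.resize(S["pixels"][180:380,220:380],(640,600*4//3*3//4),interpolation=cv2.INTER_CUBIC))
E
```

```text
t: 3.2
position: [0.6312, 0.1816, 0.2804]
eef_rot: [0.992, 0.129, -0.004, 0.0]
force: [-1.1, 0.2, -0.4]
finger_gap: 0.001
gripper_force: 0.0
t 3.2 tip rel box mm [114.   -2.9 107.4] toolx yaw 14.81 tz [-0.007 -0.002 -1.   ] F box [-1.02  0.43 -0.43] gap 0.0008514672008136135 q [ 0.22  0.65  1.31 -0.    1.19  1.54]
```

View pics/s1.png

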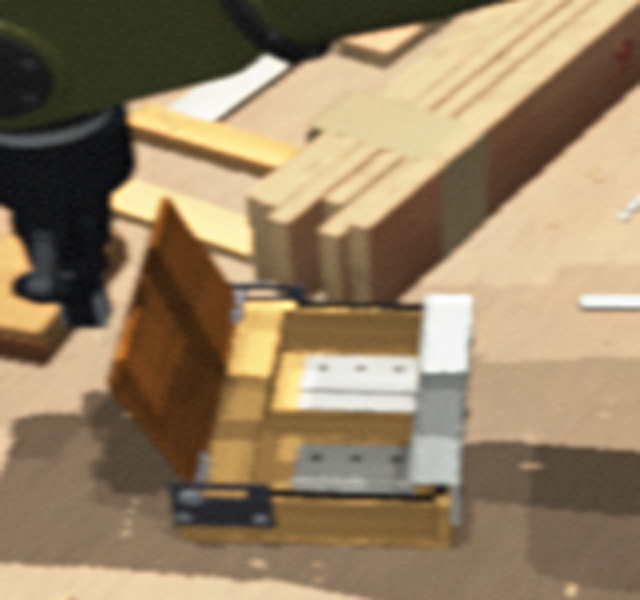

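The closed fingertips (crop pixel 85,320) stand behind the lid, clear of its free edge, with the lid still up. I'll start folding.

```bash
python3 -m handwheel '[-0.018,-0.003,0,0,0,0,1, -0.018,-0.003,0,0,0,0,1, -0.018,0,0,0,0,0,1, -0.018,0,0,0,0,0,1, -0.018,0,0.004,0,0,0,1, -0.018,0,0.004,0,0,0,1, -0.018,0,0.006,0,0,0,1, 0,0,0,0,0,0,1]'
python3 - <<'E'
from h import *
rep()
S=read_camera("side");cv2.imwrite("pics/s2.png",cv2.resize(S["pixels"][180:380,220:380],(640,600*4//3*3//4),interpolation=cv2.INTER_CUBIC))
E
```

```text
t: 4.05
position: [0.5698, 0.1687, 0.2789]
eef_rot: [0.992, 0.129, 0.001, -0.0]
force: [0.7, 0.1, 0.1]
finger_gap: -0.002
gripper_force: 0.1
t 4.05 tip rel box mm [ 52.8   0.3 105.9] toolx yaw 14.82 tz [ 0.001  0.    -1.   ] F box [ 0.68 -0.11  0.09] gap -0.00218269330455976 q [ 0.23  0.52  1.52 -0.    1.1   1.54]
```

View pics/s2.png

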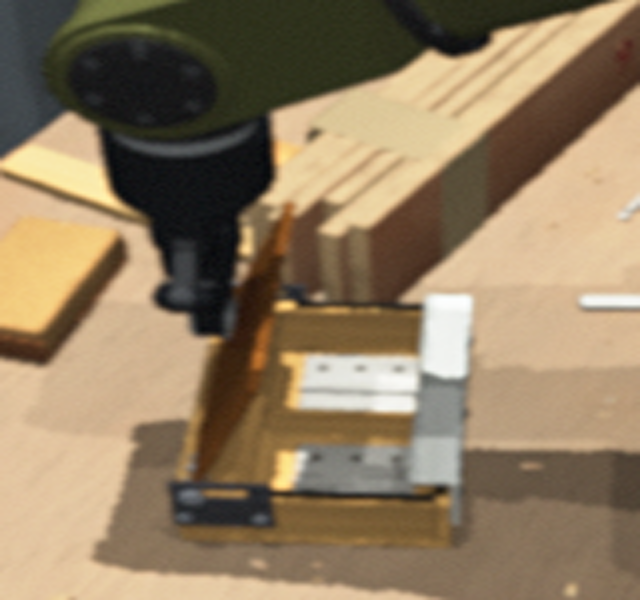

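```bash
python3 -m handwheel '[-0.01,0,0.008,0,0,0,1, -0.01,0,0.008,0,0,0,1, -0.01,0,0.007,0,0,0,1, -0.009,0,0.008,0,0,0,1, -0.009,0,0.009,0,0,0,1, -0.008,0,0.009,0,0,0,1, 0,0,0,0,0,0,1]'
python3 - <<'E'
from h import *
rep()
S=read_camera("side");cv2.imwrite("pics/s3.png",cv2.resize(S["pixels"][180:380,220:380],(640,600*4//3*3//4),interpolation=cv2.INTER_CUBIC))
E
```

```text
t: 4.8
position: [0.5427, 0.1617, 0.2525]
eef_rot: [0.992, 0.129, -0.0, 0.0]
force: [1.5, 0.5, 0.7]
finger_gap: -0.003
gripper_force: 0.8
t 4.8 tip rel box mm [24.5  0.4 79.5] toolx yaw 14.82 tz [-0.001 -0.    -1.   ] F box [1.58 0.09 0.66] gap -0.0028785714901009953 q [ 0.22  0.5   1.62 -0.    1.02  1.54]
```

View pics/s3.png

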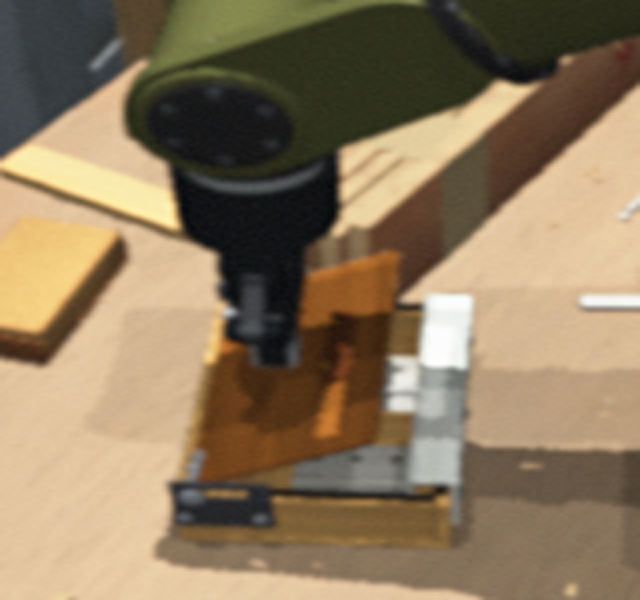

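The fingertip (275,355) rests on the bare face behind the batten (335,390), and the lid is at about 30°.

```bash
python3 -m handwheel '[-0.006,0,0.01,0,0,0,1, -0.005,0,0.01,0,0,0,1, -0.003,0,0.01,0,0,0,1, 0,0,0.009,0,0,0,1, 0,0,0.006,0,0,0,1, 0,0,0,0,0,0,1, 0,0,0,0,0,0,1]'
python3 -c "
from h import *
rep()"
```

```text
t: 5.55
position: [0.5363, 0.16, 0.2304]
eef_rot: [0.992, 0.129, -0.0, 0.0]
force: [-2.2, 0.1, 3.5]
finger_gap: 0.001
gripper_force: 1.5
t 5.55 tip rel box mm [17.9  0.4 57.4] toolx yaw 14.83 tz [-0.001 -0.    -1.   ] F box [-2.14  0.66  3.53] gap 0.0008778720529706195 q [ 0.22  0.52  1.65 -0.    0.97  1.54]
```

```bash
python3 -m handwheel '[0,0,0.003,0,0,0,1, 0,0,0,0,0,0,1, 0,0,0,0,0,0,1]'
python3 - <<'E'
from h import *
rep()
S=read_camera("side");cv2.imwrite("pics/s4.png",cv2.resize(S["pixels"][240:360,250:370],(600,600),interpolation=cv2.INTER_CUBIC))
E
```

```text
t: 5.85
position: [0.5366, 0.1601, 0.2296]
eef_rot: [0.992, 0.129, 0.0, -0.0]
force: [-2.1, 0.4, 7.4]
finger_gap: -0.0
gripper_force: 3.8
t 5.85 tip rel box mm [18.4  0.4 56.6] toolx yaw 14.83 tz [ 0.001  0.    -1.   ] F box [-1.94  0.88  7.37] gap -0.000185152744363428 q [0.22 0.53 1.65 0.   0.97 1.54]
```

View pics/s4.png

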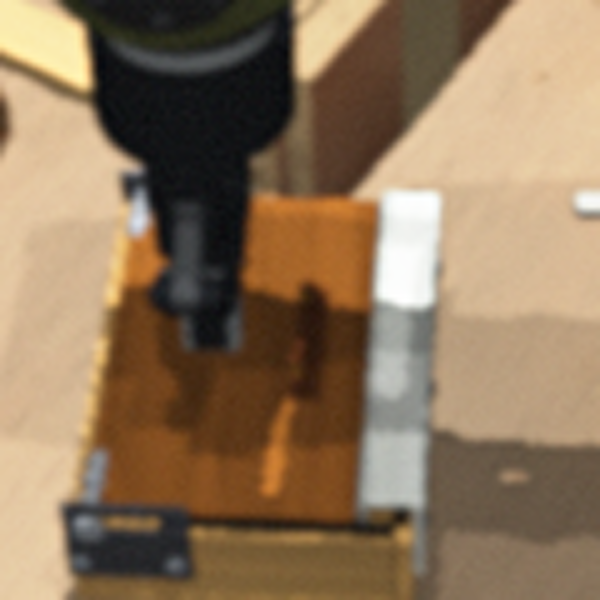

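The lid lies flat just behind the lip; the fingertip is at (215,345) and the batten at about (310,340). I'll slide forward while pressing down.

```bash
python3 -m handwheel '[-0.008,0,0,0,0,0,1, -0.008,0,0,0,0,0,1, -0.008,0,0,0,0,0,1, -0.008,0,0,0,0,0,1, -0.006,0,0,0,0,0,1, 0,0,0,0,0,0,1]'
python3 -c "
from h import *
rep()"
```

```text
t: 6.5
position: [0.5179, 0.1551, 0.2296]
eef_rot: [0.992, 0.129, 0.001, -0.0]
force: [0.6, -0.7, 6.7]
finger_gap: -0.002
gripper_force: 3.5
t 6.5 tip rel box mm [-0.8  0.4 56.6] toolx yaw 14.83 tz [ 0.001  0.    -1.   ] F box [ 0.4  -0.86  6.74] gap -0.00151596607156253 q [ 0.22  0.49  1.7  -0.    0.95  1.54]
```

```bash
python3 -m handwheel '[-0.006,0,0,0,0,0,1, -0.006,0,0,0,0,0,1, -0.006,0,0,0,0,0,1, -0.006,0,0,0,0,0,1, 0,0,0,0,0,0,1]'
python3 - <<'E'
from h import *
rep()
S=read_camera("side");cv2.imwrite("pics/s5.png",cv2.resize(S["pixels"][240:360,250:370],(600,600),interpolation=cv2.INTER_CUBIC))
E
```

```text
t: 7.0
position: [0.5064, 0.1521, 0.2296]
eef_rot: [0.992, 0.129, 0.001, -0.0]
force: [0.7, 0.2, 6.5]
finger_gap: 0.003
gripper_force: 3.7
t 7.0 tip rel box mm [-12.8   0.4  56.6] toolx yaw 14.82 tz [ 0.001  0.    -1.   ] F box [ 0.69 -0.02  6.45] gap 0.002914121173708026 q [0.22 0.47 1.74 0.   0.93 1.53]
```

View pics/s5.png

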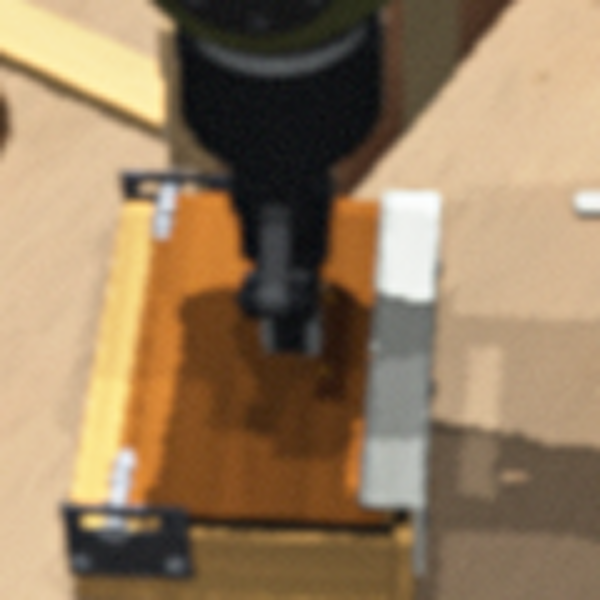

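The lid has slid part way and its front edge is under the lip (corner at 390,515); the pivot pins have moved forward and the box hasn't.

```bash
python3 -m handwheel '[-0.006,0,0,0,0,0,1, -0.006,0,0,0,0,0,1, -0.006,0,0,0,0,0,1, 0,0,0,0,0,0,1]'
python3 -c "
from h import *
rep()"
python3 -m handwheel '[-0.004,0,0,0,0,0,1, -0.004,0,0,0,0,0,1, 0,0,0,0,0,0,1]'
python3 -c "
from h import *
rep()"
```

```text
t: 7.45
position: [0.4976, 0.1498, 0.2296]
eef_rot: [0.992, 0.129, 0.001, -0.0]
force: [1.2, 1.0, 6.4]
finger_gap: 0.002
gripper_force: 3.7
t 7.45 tip rel box mm [-21.8   0.4  56.6] toolx yaw 14.82 tz [ 0.001  0.    -1.   ] F box [1.44 0.65 6.37] gap 0.0020807031993558306 q [0.22 0.45 1.76 0.   0.92 1.53]
t: 7.75
position: [0.495, 0.149, 0.2304]
eef_rot: [0.992, 0.129, 0.004, -0.0]
force: [15.3, 4.1, 0.5]
finger_gap: 0.001
gripper_force: 8.3
t 7.75 tip rel box mm [-23.4   0.3  57.4] toolx yaw 14.81 tz [ 0.007  0.002 -1.   ] F box [15.85  0.1   0.46] gap 0.000972467682842116 q [0.22 0.45 1.77 0.   0.92 1.53]
```

The force has risen to 16 N at the predicted end stop. I'll back off, lift clear and check.

```bash
python3 -m handwheel '[0.005,0,0,0,0,0,1, 0.005,0,-0.002,0,0,0,1, 0,0,-0.01,0,0,0,1, 0,0,-0.03,0,0,0,1, 0,0,-0.08,0,0,0,1, 0,0,-0.08,0,0,0,1, 0.06,0,-0.08,0,0,0,1, 0.08,0,0,0,0,0,1, 0.08,0,0,0,0,0,1, 0,0,0,0,0,0,1]'
python3 - <<'E'
from h import *
rep()
S=read_camera("side");T=read_camera("top")
cv2.imwrite("pics/s6.png",np.hstack([cv2.resize(a,(400,400),interpolation=cv2.INTER_CUBIC) for a in (S["pixels"][240:360,250:370],T["pixels"][180:300,170:290])]))
E
```

```text
t: 8.75
position: [0.6075, 0.1787, 0.3683]
eef_rot: [0.992, 0.129, -0.001, 0.0]
force: [-0.7, -0.3, -1.5]
finger_gap: -0.001
gripper_force: 0.0
t 8.75 tip rel box mm [ 91.3   0.3 195.3] toolx yaw 14.82 tz [-0.002 -0.    -1.   ] F box [-0.74 -0.11 -1.55] gap -0.0008251037085387748 q [0.23 0.52 1.31 0.   1.32 1.54]
```

View pics/s6.png

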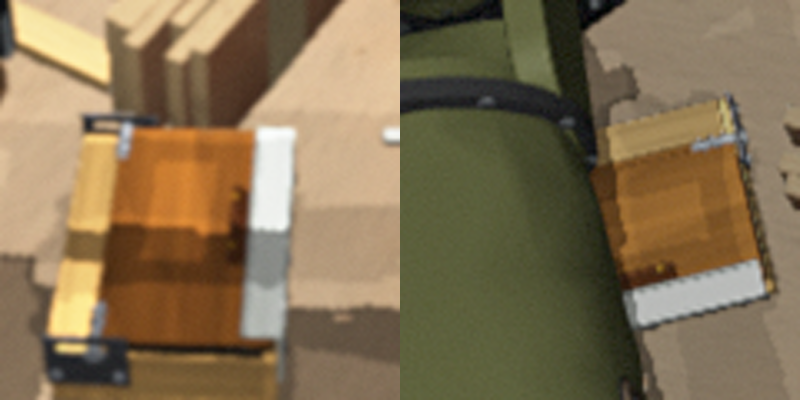

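The lid lies flat with the batten (240,215) against the lip and its front edge under it. The pins are well forward in the slots, the box hasn't moved and the arm is clear.

```bash
python3 -c "
from rig import ticket
print(ticket.sign_off())"
```

```text
the job is handed in; nothing more can be done
None
```

The box is shut and handed in: the lid is flat and fully home beneath the lip, staying down by itself. In the last pictures the box had not moved and the arm was clear. The sign-off gave no verdict.

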